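# Raise the inspection camera by one turn of its handwheel

## Robot

A 6-joint arm with a two-finger parallel gripper is mounted at the origin on the work surface. World frame = base frame: x ahead of the robot, y to its left, z up, the work surface at z = 0. Lengths are in m, angles in rad, forces in N, time in s.
With the tool pointing down it reaches from about 0.35 to 0.975 m from the base axis. Payload 4.9 kg.
Tool frame: the origin (TCP) lies at the very end of the fingers, on their centre line; the grasp point (between the pads) lies 19 mm behind it; z points along the fingers, y is the line along which they close (so a half turn about z gives the same grasp; the last joint's range is limited). The gripper opens to 85 mm and grips with 20 to 120 N. Pads are 22 mm wide; open, the fingers measure 114 mm over their backs; the gripper's body (76 mm by 85 mm) begins 54 mm behind the grasp point. The pads swing forward as they close: fully open they stand 13 mm farther back than shut.
Start: joints at [1.189, 0.053, 1.613, -0, 1.476, -0.119], TCP at [0.162, 0.604, 0.231] pointing down, gripper open.
Joint ranges: [-3.01, 3.01], [-1.01, 2.22], [0.06, 2.58], [-1.02, 4.17], [0.09, 2.62], [-3.14, 3.14]. Speed limits (rad/s): [2.57, 2.57, 3.14, 3.14, 3.14, 3.14].

## Interface

Orientations are given as a unit quaternion [w, x, y, z].
In Python, from plant import state, optics, ticket, nets gives the robot as it stands. The module is installed in compiled form; this text tells all that it offers.
- The arm moves only by the shell command python3 -m inch 'ROWS' [OPENING]. ROWS is JSON, a list of rows, each an object of numbers: "dx", "dy", "dz": the shift along the tool's x, y, z as a fraction of full scale; "rx", "ry", "rz": the turn, a rotation vector about the tool's x, y, z as a fraction of full scale. In form: [{"dx": .., "dy": .., "dz": .., "rx": .., "ry": .., "rz": ..}, ...]. A call has 1 to 5 rows; each row is the pose to reach, as a shift and turn from the pose commanded when the call began, along the tool's axes at that moment; what a row does not reach only later rows make up. Full scale, the value 1, is 0.8 m for a shift and 1.5 rad for a turn. A row lasts 1/10 s, in which the tool goes at most 50 mm and 8.59 degrees, less where a joint would pass 70% of its speed; a pose out of reach is approached as far as the arm can. A call with a number of a shift or a turn outside -1 to 1 is refused whole. A call with a gripper value outside its range is refused whole. OPENING is the opening, from -1 (shut) to 1 (fully open), set as the call begins (- or left out, the last holds). The fingers move at their own pace and stop on an object; the grip force is fixed at half the most. Time passes only in rows, so rows that repeat a pose let the fingers close. It gives the time, the measured TCP pose, the force, the opening and the grip force at its end, in the units of the state.
- state(): the state, without advancing time (a new reading comes with each control period).
- optics.grab_frame(name): name is "scene" or "top" or "wrist"; returns the picture (420x560x3 uint8, red, green, blue); there is no depth.
- optics.camera_info(name): a dict with "fx", "fy", "cx", "cy" (pixels), "R" (3x3) and "t" (3): a world point X has camera coordinates R X + t. Camera axes: x right, y down, z forward; pixel columns grow to the right and rows downward; lengths in m; the calibration is good to about 2 mm. The wrist camera is an equidistant fisheye: a pixel r from the principal point sees the ray r / f radians off the axis. A picture is of the moment at which its call begins: read the wrist's pose just before it. camera_info takes no time and is no camera call; for the wrist camera it gives the pose at the moment of the call.
- ticket.job_done(): hands the job in; it is judged then, once.
Trained networks look in the newest picture that a camera, given by its name, has taken for a name from the list of things; names that differ only in an ending like _2 or _b are one class to them, and where a whole thing is asked for, a point or a joint stands for the part that bears it (a point fixed in the world has none). Each returns a list of dicts, best first, with "confidence" (0 to 1); they miss things now and then, are a little off and sometimes report something else, mostly with a low value. They report only what shows in the picture. A call takes as long as a camera call.
- nets.boxes_of(camera, name): "bbox" ([centre column, centre row, width, height] in pixels, round what is visible of it).
- nets.outline_of(camera, name): "pixels" (420x560 bool, what is visible of it) and "bbox" ([centre column, centre row, width, height] in pixels, round what is visible of it).
The state is a dict: "time": time; "joint_pos": joint angles; "joint_vel": joint speeds; "joint_efforts": joint torques, N m; "tool_pos": TCP position; "tool_rot": TCP orientation; "contact_force": force on the tool from outside, world axes, zero at the start; "ft_torque": the same for the moment, N m; "gripper_width": opening from 0.0 (shut) to 1.0 (fully open); "grasp_force": force on a finger pad.
Only numpy, scipy, OpenCV 4.12 (cv2) and the standard library are available. Lean on these libraries where they do the work, as an engineer would, in place of code of your own. Each camera call takes 0.05 s, during which the arm holds its last target. There are 200 camera calls.

## Task

Raise the inspection camera by one pitch of its screw: push the handwheel on top of the camera stand clockwise, seen from above, by its red upright handle through exactly one full turn, so that the handle stops where it started, and then take the hand clear. Push it gently with closed fingertips, never taking the handle between the fingers, do not overrun, and leave the circuit board under the camera, the motor, the rubber wheel and the screwdriver where they are.

Things in the scene. Friction and masses are not known exactly. Their poses are not given: they have to be found in the camera images.
- stand: Fixed (bolted-down) manual vertical stage of aluminium and steel. Origin on the vertical screw and handwheel axis, at table height; its z is up. Base plate 230 x 150 x 12 mm, from 185 mm on its -x side to 45 mm on its +x side of the axis; column 90 mm wide around the axis, top at 198 mm above the table. The camera sticks out on its -x side, up to 92 mm from the axis, at heights of about 80 to 150 mm.
- handwheel (a joint): Angle of the handwheel in rad, growing clockwise seen from above; it starts anywhere between -3 and 3 and may be turned many turns either way (no stop in reach). At angle a the handle lies in the direction -a (from the stand's x axis, counted counter-clockwise from above). One clockwise turn (+6.283) raises the camera by 4 mm. The screw is self-locking: about 2.2 N pushed sideways at the handle keeps the wheel turning and it stays where it is left, without coasting.
- wheel_centre (a point): Point on the vertical axis of the handwheel, 240 mm above the table, level with the foot of the handle. The wheel is black, 125 mm over its rim, with three spokes (one under the handle) and a rim 13 mm thick whose top lies 3.5 mm below this point; the hub with its nut, 28 mm across, reaches up to this level.
- handle: Red upright handle that turns freely on its own vertical pin, standing on the rim at the end of one spoke. Slightly tapered, 17 mm across at the foot, 22 to 23 mm from 15 to 46 mm up, 57 mm tall. Origin on its axis at its foot, 55 mm from the wheel's axis and 240 mm above the table; z is up. It must come back to within 10 mm of where it started.
- camera_lens (a point): Underside of the lens of the black camera in its red bracket on the stand's carriage, 60 mm from the screw axis on the stand's -x side, about 84 mm above the table (depending on the wheel's start). It rises 4 mm per clockwise turn of the wheel.
- board: Loose black circuit board, 90 x 70 mm, 16 mm tall over its yellow connector, lying on the stand's base plate under the camera. Origin at the centre of its underside. To be left alone.
- motor: Loose black and aluminium stepper motor, 42 x 42 x 40 mm, shaft up to 62 mm, standing beside the stand. Origin at the centre of its underside. To be left alone.
- tyre: Loose rubber rover wheel, 85 mm across, 38 mm tall, lying flat beside the stand. Origin at the centre of its underside. To be left alone.
- driver: Loose screwdriver with orange handle, 170 mm long along its x axis, lying on the table near the stand. To be left alone.

How it is judged:
By the outcome, as a careful person would: the job done as asked, in the order asked, and still so for the second after the job is handed in, with the robot touching nothing.
It also fails if it takes over 58 s, if anything falls off the work surface, if the arm or the gripper's body presses on something with over 40 N, if the wrist force passes 120 N, or if a joint passes its speed limit or range.

## Working session

There is one attempt and no reset: what is moved stays moved. The work goes in short steps, Python scripts to look and compute and a shell command to move; the robot and the scene stay as the last step left them, time stands still between calls to the robot, and variables do not carry over. Pictures are saved under pics/ and viewed, at most 10 in all, crops included, and the job is handed in when it is done.

```bash
mkdir -p pics; python3 - <<'E'
from plant import state, optics, nets
import cv2, numpy as np
s=state(); print({k:np.round(v,3) for k,v in s.items()})
for c in ["scene","top"]:
    im=optics.grab_frame(c); cv2.imwrite(f"pics/{c}0.png",im[:,:,::-1])
    i=optics.camera_info(c); print(c,{k:np.round(v,4).tolist() for k,v in i.items()})
    for n in ["handle","handwheel","stand","motor","tyre"]:
        for b in nets.boxes_of(c,n)[:2]: print(n,np.round(b["bbox"],1),round(b["confidence"],2))
E
```

```text
{'time': np.float64(0.0), 'joint_pos': array([ 1.189,  0.053,  1.614,  0.   ,  1.476, -0.119]), 'joint_vel': array([-0.002,  0.   ,  0.   ,  0.001,  0.   , -0.001]), 'joint_efforts': array([-2.0000e-03, -3.9368e+01, -3.7018e+01, -0.0000e+00,  7.0000e-03,
       -0.0000e+00]), 'tool_pos': array([0.162, 0.603, 0.23 ]), 'tool_rot': array([-0.   ,  0.131,  0.991, -0.001]), 'contact_force': array([-0.524,  0.532, -0.628]), 'ft_torque': array([ 0.034,  0.057, -0.004]), 'grasp_force': np.float64(0.0), 'gripper_width': np.float64(1.002)}
scene {'fx': 379.5073, 'fy': 379.5073, 'cx': 281.0996, 'cy': 202.5626, 'R': [[-0.6271, 0.7789, -0.0014], [0.6733, 0.5412, -0.5037], [-0.3917, -0.3168, -0.8639]], 't': [0.2491, -0.3565, 1.1512]}
handle [216.5 157.   14.6  21.2] 0.79
stand [218.2 203.8  78.7 159.1] 0.92
motor [165.9 198.6  22.9  23.8] 0.78
top {'fx': 458.6224, 'fy': 458.6224, 'cx': 289.8792, 'cy': 219.7898, 'R': [[-0.021, -0.9993, -0.0312], [-0.9856, 0.0259, -0.1671], [0.1678, 0.0272, -0.9855]], 't': [0.14, 0.5641, 0.8345]}
handle [388.3 195.4  85.2  74. ] 0.73
handle [357.9 173.6  19.1  18. ] 0.52
handwheel [390.  194.2  83.7  82.8] 0.74
handwheel [414.4 252.3  47.8  45.4] 0.39
stand [353.4 195.4 150.2 124.9] 0.6
motor [428.5 177.   26.3  25. ] 0.71
```

View pics/scene0.png

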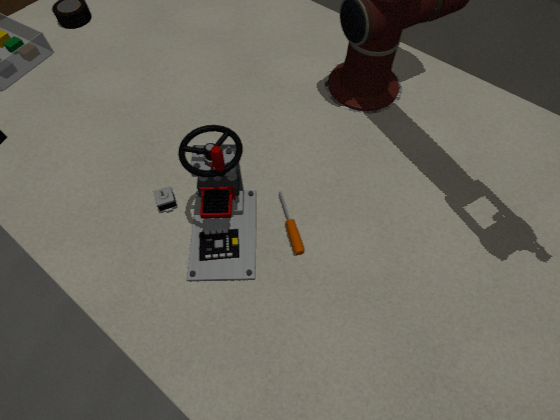

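View pics/top0.png

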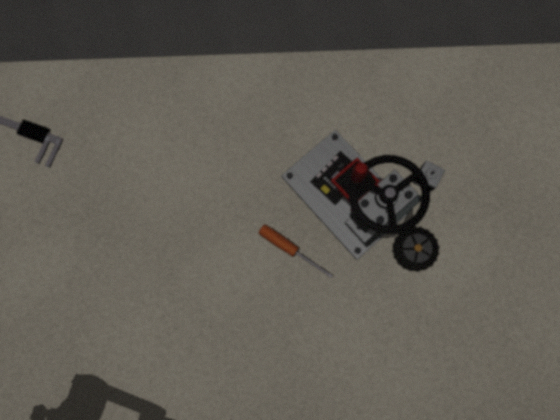

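The scene picture shows the wheel at about (211,151) with the red handle at (217,157) on the camera side. The top picture shows the wheel at (390,194), the handle near (360,172), the motor at (430,175), the tyre at (415,249) and the screwdriver at (295,250).

```bash
cat > h.py <<'E'
from plant import state, optics, nets
import cv2, numpy as np
from scipy.spatial.transform import Rotation as Ro
def cam(c):
    i=optics.camera_info(c); return i,np.array(i["R"]),np.array(i["t"])
def proj(c,X):
    i,R,t=cam(c); p=np.atleast_2d(X)@R.T+t
    return np.c_[i["fx"]*p[:,0]/p[:,2]+i["cx"], i["fy"]*p[:,1]/p[:,2]+i["cy"]]
def onplane(c,u,z):
    i,R,t=cam(c); d=R.T@[(u[0]-i["cx"])/i["fx"],(u[1]-i["cy"])/i["fy"],1]; o=-R.T@t
    return o+d*(z-o[2])/d[2]
E
python3 - <<'E'
from h import *
print("wheel top",onplane("top",(390,194.5),.230),"scene",onplane("scene",(211,150.5),.230))
print("handle top",onplane("top",(359,172.5),.28),"scene",onplane("scene",(216.5,157),.268))
for n,u in dict(corner1=(335.5,131),c2=(283,176),c3=(359,258)).items(): print(n,onplane("top",u,.012))
for n,u in dict(motor=(430,172)).items(): print(n,onplane("top",u,.04))
print("tyre",onplane("top",(415,249),.03))
for n,u in dict(c1=(188,280),c2=(256,278),c3=(257,191)).items(): print("scene",n,onplane("scene",u,.012))
for c,b in (("top",(320,120,470,290)),("scene",(150,100,310,300))):
    im=cv2.imread(f"pics/{c}0.png")[b[1]:b[3],b[0]:b[2]]
    cv2.imwrite(f"pics/{c}0c.png",cv2.resize(im,None,fx=4 if c=="top" else 3,fy=4 if c=="top" else 3,interpolation=cv2.INTER_CUBIC)[:600,:800]*1)
    hsv=cv2.cvtColor(im,cv2.COLOR_BGR2HSV)
E
```

```text
wheel top [ 0.57185196 -0.03266485  0.23      ] scene [ 0.57597204 -0.0304033   0.23      ]
handle top [0.59434331 0.01949521 0.28      ] scene [0.59797806 0.0131544  0.268     ]
corner1 [0.75782331 0.02915758 0.012     ]
c2 [0.66487799 0.1398101  0.012     ]
c3 [ 0.49362529 -0.00720946  0.012     ]
motor [ 0.65691516 -0.1504981   0.04      ]
tyre [ 0.50699201 -0.11364475  0.03      ]
scene c1 [0.76368853 0.03322532 0.012     ]
scene c2 [0.66689583 0.14632289 0.012     ]
scene c3 [0.49466902 0.00124589 0.012     ]
```

```bash
python3 -c "
import cv2,numpy as np
a=cv2.imread('pics/top0.png')[130:270,330:460];b=cv2.imread('pics/scene0.png')[110:250,150:280]
c=np.hstack([cv2.resize(x,None,fx=3,fy=3,interpolation=cv2.INTER_CUBIC) for x in(a,b)]);cv2.imwrite('pics/crop.png',np.clip(c*1.6,0,255).astype('uint8'))"
```

```text
(no output)
```

View pics/crop.png

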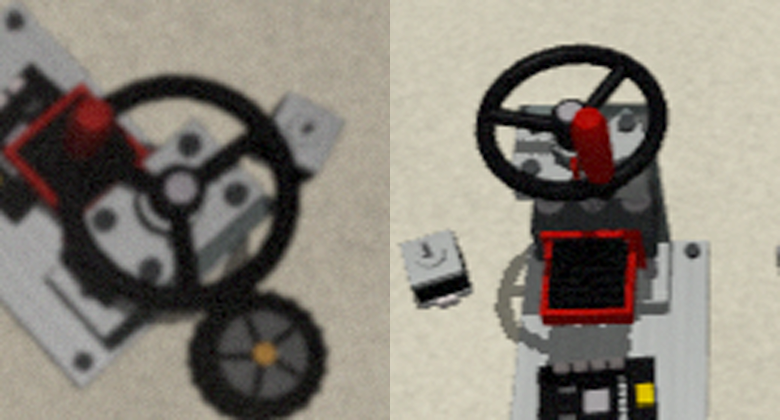

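The crop shows the hub at top-view pixel (390,192.3) and the handle's top at (360.7,167.3). In the scene view the hub is at (210.3,147.7) and the handle runs from its top at (216,149) to its foot at (219,169).

```bash
python3 - <<'E'
from h import *
W=[onplane("top",(390,192.3),.240),onplane("scene",(210.3,147.7),.240)]
H=[onplane("top",(360.7,167.5),.297),onplane("scene",(216,149),.297)]
print(W,H)
im=optics.grab_frame("wrist"); cv2.imwrite("pics/w0.png",im[:,:,::-1])
w=np.mean(W,0); 
def model(p):
    ax=np.r_[p[:2],.24]; d=np.array([np.cos(p[2]),np.sin(p[2])])
    h=np.r_[ax[:2]+.055*d,.297]; return np.array([ax,h])
from scipy.optimize import least_squares
# rim centroids too
def res(p):
    m=model(p); c=m[0]-[0,0,.01]
    r=[proj("top",m)-[[390,192.3],[360.7,167.5]],proj("scene",m)-[[210.3,147.7],[216,149]],proj("top",c)-[390,194.5],proj("scene",c)-[211,150.5]]
    return np.concatenate([x.ravel() for x in r])
s=least_squares(res,[w[0],w[1],1.]); print(s.x,np.round(s.fun,1))
yaw=[np.arctan2(*(np.array(a)-b)[::-1]) for a,b in(((.4936,-.0072),(.6649,.1398)),((.4947,.0012),(.6669,.1463)))]; print("plate x dir",yaw)
E
```

```text
[array([ 0.57303975, -0.03090275,  0.24      ]), array([ 0.57658062, -0.02944107,  0.24      ])] [array([0.59684467, 0.01899503, 0.297     ]), array([0.59928199, 0.01914976, 0.297     ])]
[ 0.57383838 -0.03116316  1.12569956] [ 0.1 -0.5  0.3 -0.5  0.4 -1.3  0.4 -0.8 -1.1 -1.2  0.5 -0.9]
plate x dir [np.float64(-2.432389763391389), np.float64(-2.4413958542485568)]
```

```bash
python3 -m inch '[{"dz":-0.06},{"dz":-0.12},{"dz":-0.16},{"dz":-0.16,"dx":-0.05,"dy":-0.044},{"dz":-0.16,"dx":-0.1,"dy":-0.088}]' -1
python3 -m inch '[{"dx":-0.045,"dy":-0.04},{"dx":-0.09,"dy":-0.08},{"dx":-0.135,"dy":-0.12},{"dx":-0.18,"dy":-0.16},{"dx":-0.225,"dy":-0.2}]'
python3 -m inch '[{"dx":-0.045,"dy":-0.04},{"dx":-0.09,"dy":-0.08},{"dx":-0.135,"dy":-0.12},{"dx":-0.18,"dy":-0.16},{"dx":-0.2,"dy":-0.18}]'
python3 -m inch '[{"dx":-0.045,"dy":-0.04},{"dx":-0.09,"dy":-0.08},{"dx":-0.135,"dy":-0.11},{"dx":-0.135,"dy":-0.11},{"dx":-0.135,"dy":-0.11}]'
python3 - <<'E'
from h import *
s=state(); print(s["joint_pos"],s["gripper_width"])
im=optics.grab_frame("wrist"); cv2.imwrite("pics/w1.png",im[:,:,::-1])
E
```

```text
[ 1.18901070e+00  5.26661791e-02  1.61286292e+00  1.15214144e-05
  1.47597764e+00 -1.19027842e-01] 1.0030849314555739validation failed for argument at $[0]...
validation failed for argument at $[0]...
validation failed for argument at $[0]...
validation failed for argument at $[0]...
```

View pics/w1.png

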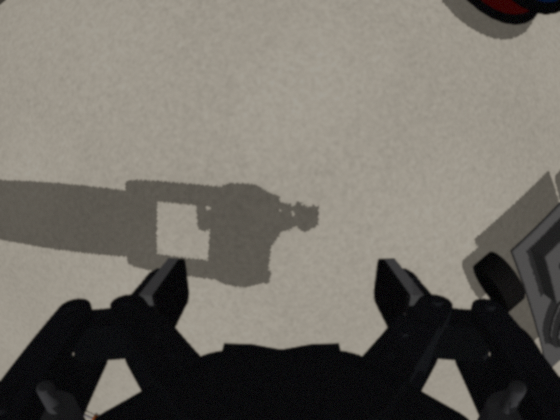

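The rows were refused because every key has to be present. The wrist view just shows the open fingers at the start pose, so I'm sending the rows again in full.

```bash
python3 -m inch '[{"dx":0,"dy":0,"dz":-0.06,"rx":0,"ry":0,"rz":0},{"dx":0,"dy":0,"dz":-0.12,"rx":0,"ry":0,"rz":0},{"dx":0,"dy":0,"dz":-0.16,"rx":0,"ry":0,"rz":0},{"dx":-0.045,"dy":-0.04,"dz":-0.16,"rx":0,"ry":0,"rz":0},{"dx":-0.09,"dy":-0.08,"dz":-0.16,"rx":0,"ry":0,"rz":0}]' -1
python3 -m inch '[{"dx":-0.045,"dy":-0.04,"dz":0,"rx":0,"ry":0,"rz":0},{"dx":-0.09,"dy":-0.08,"dz":0,"rx":0,"ry":0,"rz":0},{"dx":-0.135,"dy":-0.12,"dz":0,"rx":0,"ry":0,"rz":0},{"dx":-0.18,"dy":-0.16,"dz":0,"rx":0,"ry":0,"rz":0},{"dx":-0.225,"dy":-0.2,"dz":0,"rx":0,"ry":0,"rz":0}]'
python3 -m inch '[{"dx":-0.045,"dy":-0.04,"dz":0,"rx":0,"ry":0,"rz":0},{"dx":-0.09,"dy":-0.08,"dz":0,"rx":0,"ry":0,"rz":0},{"dx":-0.135,"dy":-0.12,"dz":0,"rx":0,"ry":0,"rz":0},{"dx":-0.18,"dy":-0.16,"dz":0,"rx":0,"ry":0,"rz":0},{"dx":-0.225,"dy":-0.2,"dz":0,"rx":0,"ry":0,"rz":0}]'
python3 -m inch '[{"dx":-0.045,"dy":-0.04,"dz":0,"rx":0,"ry":0,"rz":0},{"dx":-0.09,"dy":-0.08,"dz":0,"rx":0,"ry":0,"rz":0},{"dx":-0.12,"dy":-0.098,"dz":0,"rx":0,"ry":0,"rz":0},{"dx":-0.12,"dy":-0.098,"dz":0,"rx":0,"ry":0,"rz":0},{"dx":-0.12,"dy":-0.098,"dz":0,"rx":0,"ry":0,"rz":0}]'
python3 - <<'E'
from h import *
s=state(); print(s["joint_pos"],s["tool_pos"],s["contact_force"],s["gripper_width"])
im=optics.grab_frame("wrist"); cv2.imwrite("pics/w2.png",im[:,:,::-1])
E
```

```text
time: 1.2
tool_pos: [0.2155, 0.5231, 0.3613]
tool_rot: [0.001, 0.13, 0.992, 0.001]
contact_force: [1.7, -0.1, -0.2]
gripper_width: 0.142
grasp_force: 0.0
time: 1.7
tool_pos: [0.3481, 0.3201, 0.3596]
tool_rot: [0.0, 0.131, 0.991, 0.0]
contact_force: [0.9, 1.4, 0.3]
gripper_width: 0.002
grasp_force: 0.0
time: 2.2
tool_pos: [0.4805, 0.1186, 0.3597]
tool_rot: [0.001, 0.131, 0.991, 0.0]
contact_force: [0.6, -0.2, 0.5]
gripper_width: 0.004
grasp_force: 0.0
time: 2.7
tool_pos: [0.552, 0.0197, 0.359]
tool_rot: [-0.001, 0.131, 0.991, 0.0]
contact_force: [-0.2, 0.0, 0.3]
gripper_width: -0.003
grasp_force: 0.0
[-9.93445952e-02 -1.63469471e-01  1.61131777e+00  4.46113111e-04
  1.69476380e+00 -1.40635814e+00] [0.55202705 0.01966998 0.35903529] [-0.15812806  0.01075458  0.25981347] -0.003425018628653554
```

View pics/w2.png

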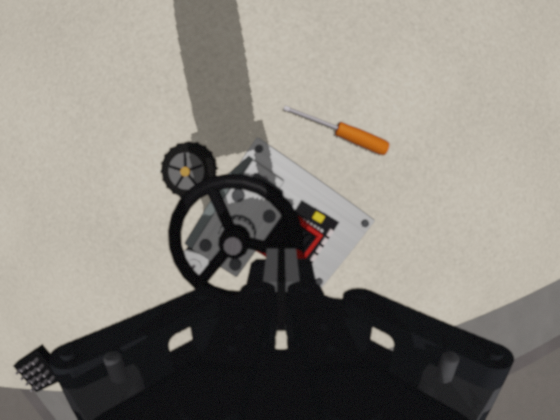

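The wrist view shows the closed fingertips near (283,250) and the hub at (232,245). The handle is hidden behind the fingers, as expected. Next I'm checking the hub position and planning the arc.

```bash
cat > plan.py <<'E'
from h import *
import sys
A=np.array([.574,-.0305])
def plan(start,stop,step,R=.057):
    s=state(); r=Ro.from_quat(np.roll(s["tool_rot"],-1)).as_matrix()
    x,y=r[:2,0],r[:2,1]
    p=None
    out=[]
    for a in np.arange(start,stop-1e-6,-step):
        q=A+R*np.array([np.cos(np.radians(a)),np.sin(np.radians(a))])
        out.append((a,q))
    p0=s["tool_pos"][:2]; 
    for k in range(0,len(out),5):
        print("call from",np.round(p0,4))
        for a,q in out[k:k+5]: print(f"  {a:.1f}: dx {(q-p0)@x/.8:.4f} dy {(q-p0)@y/.8:.4f}")
        p0=out[min(k+4,len(out)-1)][1]
if __name__=="__main__": plan(*map(float,sys.argv[1:]))
E
python3 - <<'E'
from h import *
i,R,t=cam("wrist"); u=np.array([232-i["cx"],245-i["cy"]]); r=np.hypot(*u); th=r/i["fx"]
d=R.T@np.r_[u/r*np.sin(th),np.cos(th)]; o=-R.T@t; print(o+d*(.24-o[2])/d[2])
E
python3 -m inch '[{"dx":0,"dy":0,"dz":0.04,"rx":0,"ry":0,"rz":0},{"dx":0,"dy":0,"dz":0.08,"rx":0,"ry":0,"rz":0},{"dx":0,"dy":0,"dz":0.11,"rx":0,"ry":0,"rz":0},{"dx":0,"dy":0,"dz":0.131,"rx":0,"ry":0,"rz":0},{"dx":0,"dy":0,"dz":0.131,"rx":0,"ry":0,"rz":0}]'
python3 plan.py 108 88 4
```

```text
[ 0.57377807 -0.0311078   0.24      ]
time: 3.25
tool_pos: [0.5503, 0.021, 0.2518]
tool_rot: [-0.002, 0.13, 0.991, -0.0]
contact_force: [-0.0, 0.3, -0.2]
gripper_width: -0.0
grasp_force: 0.0
call from [0.5503 0.021 ]
  108.0: dx -0.0064 dy 0.0053
  104.0: dx -0.0107 dy 0.0078
  100.0: dx -0.0151 dy 0.0101
  96.0: dx -0.0197 dy 0.0120
  92.0: dx -0.0244 dy 0.0136
call from [0.572  0.0265]
  88.0: dx -0.0048 dy 0.0013
```

```bash
python3 -m inch '[{"dx":-0.006,"dy":0.005,"dz":0,"rx":0,"ry":0,"rz":0},{"dx":-0.011,"dy":0.008,"dz":0,"rx":0,"ry":0,"rz":0},{"dx":-0.015,"dy":0.010,"dz":0,"rx":0,"ry":0,"rz":0},{"dx":-0.020,"dy":0.012,"dz":0,"rx":0,"ry":0,"rz":0},{"dx":-0.024,"dy":0.014,"dz":0,"rx":0,"ry":0,"rz":0}]'
python3 plan.py 86.5 -101 7.5
```

```text
time: 3.75
tool_pos: [0.5743, 0.0256, 0.2551]
tool_rot: [0.0, 0.131, 0.991, 0.0]
contact_force: [-0.3, -0.4, -0.2]
gripper_width: 0.002
grasp_force: 0.0
call from [0.5743 0.0256]
  86.5: dx -0.0036 dy 0.0019
  79.0: dx -0.0129 dy 0.0032
  71.5: dx -0.0222 dy 0.0033
  64.0: dx -0.0314 dy 0.0021
  56.5: dx -0.0404 dy -0.0003
call from [0.6055 0.017 ]
  49.0: dx -0.0086 dy -0.0035
  41.5: dx -0.0167 dy -0.0081
  34.0: dx -0.0242 dy -0.0138
  26.5: dx -0.0308 dy -0.0203
  19.0: dx -0.0365 dy -0.0277
call from [ 0.6279 -0.0119]
  11.5: dx -0.0047 dy -0.0080
  4.0: dx -0.0083 dy -0.0166
  -3.5: dx -0.0108 dy -0.0256
  -11.0: dx -0.0120 dy -0.0349
  -18.5: dx -0.0121 dy -0.0442
call from [ 0.6281 -0.0486]
  -26.0: dx 0.0012 dy -0.0092
  -33.5: dx 0.0035 dy -0.0183
  -41.0: dx 0.0070 dy -0.0269
  -48.5: dx 0.0117 dy -0.0350
  -56.0: dx 0.0173 dy -0.0424
call from [ 0.6059 -0.0778]
  -63.5: dx 0.0066 dy -0.0066
  -71.0: dx 0.0139 dy -0.0123
  -78.5: dx 0.0220 dy -0.0170
  -86.0: dx 0.0306 dy -0.0207
  -93.5: dx 0.0395 dy -0.0231
call from [ 0.5705 -0.0874]
  -101.0: dx 0.0092 dy -0.0013
```

```bash
python3 -m inch '[{"dx":-0.005,"dy":0.002,"dz":0,"rx":0,"ry":0,"rz":0},{"dx":-0.010,"dy":0.003,"dz":0,"rx":0,"ry":0,"rz":0},{"dx":-0.016,"dy":0.003,"dz":0,"rx":0,"ry":0,"rz":0},{"dx":-0.022,"dy":0.003,"dz":0,"rx":0,"ry":0,"rz":0},{"dx":-0.031,"dy":0.002,"dz":0,"rx":0,"ry":0,"rz":0}]'
python3 - <<'E'
from h import *
print(state()["contact_force"])
a=optics.grab_frame("top")[130:270,330:460];b=optics.grab_frame("scene")[110:250,150:280]
c=np.hstack([cv2.resize(x,None,fx=3,fy=3,interpolation=cv2.INTER_CUBIC) for x in(a,b)]);cv2.imwrite('pics/c1.png',np.clip(c[:,:,::-1]*1.5,0,255).astype('uint8'))
E
```

```text
time: 4.25
tool_pos: [0.5982, 0.0209, 0.2546]
tool_rot: [-0.0, 0.131, 0.991, 0.0]
contact_force: [-2.9, 1.3, 1.8]
gripper_width: 0.003
grasp_force: 1.4
[-2.85509361  1.34205314  1.76509138]
```

View pics/c1.png

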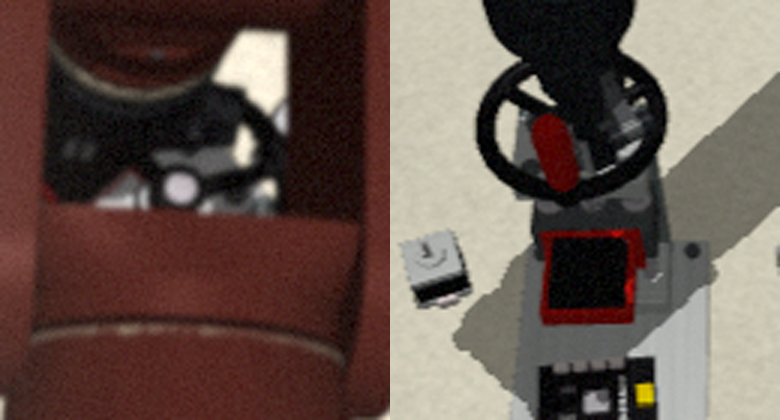

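The scene view shows the handle pushed clockwise, its top now at about (203,152), with a contact force of roughly 3 N. I'm carrying on around the circle.

```bash
python3 - <<'E'
from h import *
h=onplane("scene",(202.7,150.5),.297)-[.575,-.0302,0]; print(np.degrees(np.arctan2(h[1],h[0])),np.hypot(*h[:2]))
E
python3 -m inch '[{"dx":-0.009,"dy":-0.002,"dz":0,"rx":0,"ry":0,"rz":0},{"dx":-0.018,"dy":-0.006,"dz":0,"rx":0,"ry":0,"rz":0},{"dx":-0.026,"dy":-0.010,"dz":0,"rx":0,"ry":0,"rz":0},{"dx":-0.033,"dy":-0.016,"dz":0,"rx":0,"ry":0,"rz":0},{"dx":-0.040,"dy":-0.022,"dz":0,"rx":0,"ry":0,"rz":0}]'
python3 plan.py 19 -19 7.5
```

```text
39.515784571476445 0.05309253816295644
time: 4.85
tool_pos: [0.6243, -0.0049, 0.2542]
tool_rot: [-0.001, 0.131, 0.991, 0.0]
contact_force: [-3.3, 2.2, 1.0]
gripper_width: 0.0
grasp_force: 1.8
call from [ 0.6243 -0.0049]
  19.0: dx -0.0066 dy -0.0073
  11.5: dx -0.0113 dy -0.0154
  4.0: dx -0.0149 dy -0.0240
  -3.5: dx -0.0174 dy -0.0330
  -11.0: dx -0.0186 dy -0.0422
call from [ 0.63   -0.0414]
  -18.5: dx -0.0001 dy -0.0093
```

```bash
python3 -m inch '[{"dx":-0.006,"dy":-0.007,"dz":0,"rx":0,"ry":0,"rz":0},{"dx":-0.011,"dy":-0.015,"dz":0,"rx":0,"ry":0,"rz":0},{"dx":-0.015,"dy":-0.024,"dz":0,"rx":0,"ry":0,"rz":0},{"dx":-0.017,"dy":-0.033,"dz":0,"rx":0,"ry":0,"rz":0},{"dx":-0.018,"dy":-0.042,"dz":0,"rx":0,"ry":0,"rz":0}]'
python3 plan.py -18.5 -86 7.5
```

```text
time: 5.35
tool_pos: [0.6298, -0.0414, 0.2552]
tool_rot: [0.001, 0.131, 0.991, 0.0]
contact_force: [-0.3, 3.3, 3.0]
gripper_width: 0.005
grasp_force: 2.4
call from [ 0.6298 -0.0414]
  -18.5: dx -0.0003 dy -0.0092
  -26.0: dx 0.0009 dy -0.0185
  -33.5: dx 0.0032 dy -0.0275
  -41.0: dx 0.0068 dy -0.0361
  -48.5: dx 0.0114 dy -0.0442
call from [ 0.6118 -0.0732]
  -56.0: dx 0.0056 dy -0.0074
  -63.5: dx 0.0122 dy -0.0141
  -71.0: dx 0.0195 dy -0.0198
  -78.5: dx 0.0276 dy -0.0245
  -86.0: dx 0.0362 dy -0.0281
```

```bash
python3 -m inch '[{"dx":0,"dy":-0.009,"dz":0,"rx":0,"ry":0,"rz":0},{"dx":0.001,"dy":-0.018,"dz":0,"rx":0,"ry":0,"rz":0},{"dx":0.003,"dy":-0.027,"dz":0,"rx":0,"ry":0,"rz":0},{"dx":0.007,"dy":-0.036,"dz":0,"rx":0,"ry":0,"rz":0},{"dx":0.011,"dy":-0.044,"dz":0,"rx":0,"ry":0,"rz":0}]'
python3 -m inch '[{"dx":0.006,"dy":-0.007,"dz":0,"rx":0,"ry":0,"rz":0},{"dx":0.012,"dy":-0.014,"dz":0,"rx":0,"ry":0,"rz":0},{"dx":0.020,"dy":-0.020,"dz":0,"rx":0,"ry":0,"rz":0},{"dx":0.028,"dy":-0.025,"dz":0,"rx":0,"ry":0,"rz":0},{"dx":0.036,"dy":-0.028,"dz":0,"rx":0,"ry":0,"rz":0}]'
python3 plan.py -93.5 -198 7.5
python3 - <<'E'
from h import *
b=optics.grab_frame("scene")[90:250,130:300];a=optics.grab_frame("top")[110:270,310:480]
c=np.hstack([cv2.resize(x,None,fx=2.3,fy=2.3,interpolation=cv2.INTER_CUBIC) for x in(a,b)]);cv2.imwrite('pics/c2.png',np.clip(c[:,:,::-1]*1.5,0,255).astype('uint8'))
E
```

```text
time: 5.85
tool_pos: [0.6113, -0.0732, 0.2541]
tool_rot: [-0.0, 0.131, 0.991, -0.0]
contact_force: [2.2, 0.8, 1.6]
gripper_width: -0.002
grasp_force: 0.0
time: 6.35
tool_pos: [0.5773, -0.0869, 0.2541]
tool_rot: [-0.0, 0.131, 0.991, -0.0]
contact_force: [2.4, -0.4, -0.7]
gripper_width: 0.002
grasp_force: 1.3
call from [ 0.5773 -0.0869]
  -93.5: dx 0.0080 dy -0.0028
  -101.0: dx 0.0173 dy -0.0040
  -108.5: dx 0.0266 dy -0.0041
  -116.0: dx 0.0358 dy -0.0029
  -123.5: dx 0.0448 dy -0.0006
call from [ 0.5425 -0.078 ]
  -131.0: dx 0.0086 dy 0.0035
  -138.5: dx 0.0167 dy 0.0081
  -146.0: dx 0.0242 dy 0.0138
  -153.5: dx 0.0308 dy 0.0203
  -161.0: dx 0.0365 dy 0.0277
call from [ 0.5201 -0.0491]
  -168.5: dx 0.0047 dy 0.0080
  -176.0: dx 0.0083 dy 0.0166
  -183.5: dx 0.0108 dy 0.0256
  -191.0: dx 0.0121 dy 0.0349
```

View pics/c2.png

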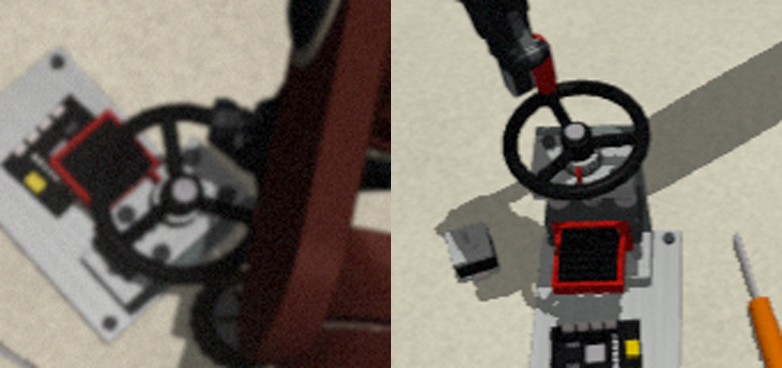

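Pushing continues as planned: in the scene view the handle is at (193,118) with the fingers behind it.

```bash
python3 -m inch '[{"dx":0.008,"dy":-0.003,"dz":0,"rx":0,"ry":0,"rz":0},{"dx":0.017,"dy":-0.004,"dz":0,"rx":0,"ry":0,"rz":0},{"dx":0.026,"dy":-0.004,"dz":0,"rx":0,"ry":0,"rz":0},{"dx":0.036,"dy":-0.003,"dz":0,"rx":0,"ry":0,"rz":0},{"dx":0.045,"dy":-0.001,"dz":0,"rx":0,"ry":0,"rz":0}]'
python3 -m inch '[{"dx":0.008,"dy":0.004,"dz":0,"rx":0,"ry":0,"rz":0},{"dx":0.017,"dy":0.008,"dz":0,"rx":0,"ry":0,"rz":0},{"dx":0.024,"dy":0.014,"dz":0,"rx":0,"ry":0,"rz":0},{"dx":0.031,"dy":0.020,"dz":0,"rx":0,"ry":0,"rz":0},{"dx":0.036,"dy":0.028,"dz":0,"rx":0,"ry":0,"rz":0}]'
python3 plan.py -168.5 -259 7.5
```

```text
time: 6.95
tool_pos: [0.5426, -0.0779, 0.2546]
tool_rot: [0.0, 0.131, 0.991, -0.0]
contact_force: [2.9, -2.0, 0.1]
gripper_width: -0.001
grasp_force: 0.0
time: 7.45
tool_pos: [0.5208, -0.0485, 0.2551]
tool_rot: [-0.0, 0.131, 0.991, -0.0]
contact_force: [0.3, -2.0, 2.7]
gripper_width: -0.005
grasp_force: 1.9
call from [ 0.5208 -0.0485]
  -168.5: dx 0.0053 dy 0.0072
  -176.0: dx 0.0089 dy 0.0158
  -183.5: dx 0.0114 dy 0.0248
  -191.0: dx 0.0127 dy 0.0340
  -198.5: dx 0.0127 dy 0.0433
call from [ 0.5199 -0.0124]
  -206.0: dx -0.0012 dy 0.0092
  -213.5: dx -0.0035 dy 0.0183
  -221.0: dx -0.0070 dy 0.0269
  -228.5: dx -0.0117 dy 0.0350
  -236.0: dx -0.0173 dy 0.0424
call from [0.5421 0.0168]
  -243.5: dx -0.0066 dy 0.0066
  -251.0: dx -0.0139 dy 0.0123
  -258.5: dx -0.0220 dy 0.0170
```

```bash
python3 -m inch '[{"dx":0.005,"dy":0.007,"dz":0,"rx":0,"ry":0,"rz":0},{"dx":0.009,"dy":0.016,"dz":0,"rx":0,"ry":0,"rz":0},{"dx":0.011,"dy":0.025,"dz":0,"rx":0,"ry":0,"rz":0},{"dx":0.013,"dy":0.034,"dz":0,"rx":0,"ry":0,"rz":0},{"dx":0.013,"dy":0.043,"dz":0,"rx":0,"ry":0,"rz":0}]'
python3 -m inch '[{"dx":-0.001,"dy":0.009,"dz":0,"rx":0,"ry":0,"rz":0},{"dx":-0.004,"dy":0.018,"dz":0,"rx":0,"ry":0,"rz":0},{"dx":-0.007,"dy":0.027,"dz":0,"rx":0,"ry":0,"rz":0},{"dx":-0.012,"dy":0.035,"dz":0,"rx":0,"ry":0,"rz":0},{"dx":-0.017,"dy":0.042,"dz":0,"rx":0,"ry":0,"rz":0}]'
python3 plan.py -240 -272 4
python3 - <<'E'
from h import *
for k in ("scene",):
    f=optics.grab_frame(k); cv2.imwrite("pics/s3.png",f[:,:,::-1])
    for b in nets.boxes_of(k,"handle")[:2]: print(b["bbox"],b["confidence"])
E
```

```text
time: 7.95
tool_pos: [0.52, -0.0122, 0.2546]
tool_rot: [-0.0, 0.131, 0.991, 0.0]
contact_force: [-1.1, -2.3, 4.4]
gripper_width: 0.002
grasp_force: 2.5
time: 8.45
tool_pos: [0.542, 0.0167, 0.2536]
tool_rot: [-0.001, 0.131, 0.991, 0.0]
contact_force: [-3.2, 0.0, -0.0]
gripper_width: 0.001
grasp_force: 1.1
call from [0.542  0.0167]
  -240.0: dx -0.0036 dy 0.0038
  -244.0: dx -0.0072 dy 0.0072
  -248.0: dx -0.0111 dy 0.0103
  -252.0: dx -0.0151 dy 0.0132
  -256.0: dx -0.0194 dy 0.0157
call from [0.5602 0.0248]
  -260.0: dx -0.0044 dy 0.0023
  -264.0: dx -0.0090 dy 0.0042
  -268.0: dx -0.0137 dy 0.0058
  -272.0: dx -0.0185 dy 0.0071
[231.6, 146.9, 18.3, 21.2] 0.53
```

```bash
python3 -m inch '[{"dx":-0.004,"dy":0.004,"dz":0,"rx":0,"ry":0,"rz":0},{"dx":-0.007,"dy":0.007,"dz":0,"rx":0,"ry":0,"rz":0},{"dx":-0.011,"dy":0.010,"dz":0,"rx":0,"ry":0,"rz":0},{"dx":-0.015,"dy":0.013,"dz":0,"rx":0,"ry":0,"rz":0},{"dx":-0.019,"dy":0.016,"dz":0,"rx":0,"ry":0,"rz":0}]'
python3 -m inch '[{"dx":-0.002,"dy":0.001,"dz":0,"rx":0,"ry":0,"rz":0},{"dx":-0.004,"dy":0.002,"dz":0,"rx":0,"ry":0,"rz":0},{"dx":-0.004,"dy":0.002,"dz":0,"rx":0,"ry":0,"rz":0}]'
cat > cmp.py <<'E'
from h import *
import sys
f=optics.grab_frame("scene")[:,:,::-1].copy(); g=cv2.imread("pics/scene0.png")
for im in (g,f):
    h=cv2.cvtColor(im,cv2.COLOR_BGR2HSV); m=(((h[...,0]<8)|(h[...,0]>172))&(h[...,1]>150)&(h[...,2]>60)).astype("uint8")
    m[:125]=0;m[182:]=0;m[:,:170]=0;m[:,260:]=0
    n,l,st,c=cv2.connectedComponentsWithStats(m)
    print([ (st[k].tolist(),np.round(c[k],1).tolist()) for k in range(1,n) if st[k,4]>30])
a=[cv2.resize(x[110:250,150:280],None,fx=3,fy=3,interpolation=cv2.INTER_CUBIC) for x in(g,f)]
cv2.imwrite(sys.argv[1],np.hstack(a))
E
python3 cmp.py pics/c4.png; python3 plan.py -262 -278 2
```

```text
time: 9.05
tool_pos: [0.5601, 0.0246, 0.2542]
tool_rot: [-0.0, 0.131, 0.991, 0.0]
contact_force: [-3.5, 0.9, -2.5]
gripper_width: 0.003
grasp_force: 1.2
time: 9.35
tool_pos: [0.5638, 0.0251, 0.2546]
tool_rot: [0.0, 0.131, 0.991, 0.0]
contact_force: [-1.7, 0.6, -1.3]
gripper_width: 0.0
grasp_force: 0.8
[([211, 146, 12, 11, 90], [216.2, 150.7])]
[]
call from [0.5637 0.0251]
  -262.0: dx -0.0025 dy 0.0018
  -264.0: dx -0.0048 dy 0.0027
  -266.0: dx -0.0072 dy 0.0036
  -268.0: dx -0.0095 dy 0.0043
  -270.0: dx -0.0119 dy 0.0050
call from [0.574  0.0265]
  -272.0: dx -0.0024 dy 0.0006
  -274.0: dx -0.0048 dy 0.0011
  -276.0: dx -0.0073 dy 0.0016
  -278.0: dx -0.0098 dy 0.0019
```

View pics/c4.png

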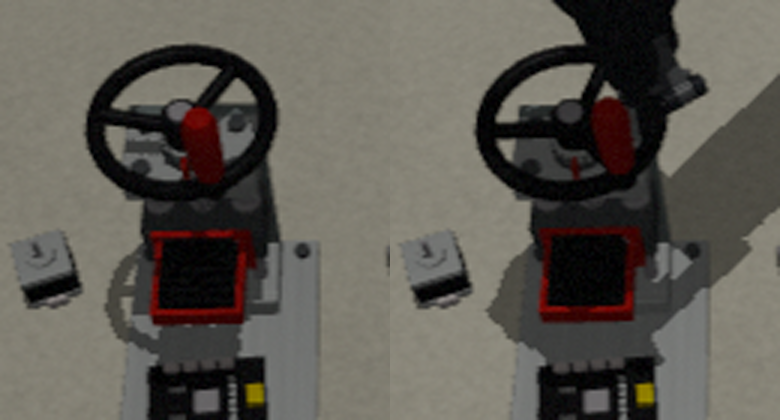

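The comparison shows the handle about 7 px short, its top at column 222.7 against 216 at the start. I'm turning that into an angle.

```bash
python3 - <<'E'
from h import *
for a in (64.5,70,75,80,85):
    d=.055*np.array([np.cos(np.radians(a)),np.sin(np.radians(a))]); print(a,np.round(proj("scene",[[.574+d[0],-.0305+d[1],z] for z in(.297,.268,.24)]),1).tolist())
g=cv2.imread("pics/c4.png").astype(int); r=g[...,2]-np.maximum(g[...,0],g[...,1])
for y in range(115,185,10):
    print(y,[ (lambda x:(x.min()/3,x.max()/3,len(x)) if len(x) else 0)(np.where(r[y,o+150:o+260]>35)[0]+150) for o in (0,390)])
E
```

```text
64.5 [[216.6, 148.4], [219.0, 158.6], [221.2, 167.7]]
70 [[219.5, 147.3], [221.7, 157.4], [223.8, 166.6]]
75 [[221.9, 146.1], [224.1, 156.3], [226.1, 165.4]]
80 [[224.2, 144.7], [226.3, 154.9], [228.2, 164.1]]
85 [[226.3, 143.2], [228.3, 153.4], [230.2, 162.7]]
115 [(np.float64(61.333333333333336), np.float64(70.66666666666667), 29), (np.float64(68.0), np.float64(78.66666666666667), 33)]
125 [(np.float64(60.333333333333336), np.float64(72.0), 36), (np.float64(67.66666666666667), np.float64(79.0), 35)]
135 [(np.float64(60.666666666666664), np.float64(72.66666666666667), 37), (np.float64(68.66666666666667), np.float64(79.33333333333333), 33)]
145 [(np.float64(62.0), np.float64(72.66666666666667), 33), (np.float64(69.66666666666667), np.float64(79.66666666666667), 31)]
155 [(np.float64(63.333333333333336), np.float64(73.33333333333333), 31), (np.float64(70.66666666666667), np.float64(80.0), 29)]
165 [(np.float64(60.0), np.float64(73.66666666666667), 37), (np.float64(61.0), np.float64(80.0), 27)]
175 [(np.float64(61.666666666666664), np.float64(73.0), 25), (np.float64(61.666666666666664), np.float64(62.0), 2)]
```

```bash
python3 -m inch '[{"dx":-0.003,"dy":0.001,"dz":0,"rx":0,"ry":0,"rz":0},{"dx":-0.006,"dy":0.002,"dz":0,"rx":0,"ry":0,"rz":0},{"dx":-0.009,"dy":0.003,"dz":0,"rx":0,"ry":0,"rz":0},{"dx":-0.012,"dy":0.004,"dz":0,"rx":0,"ry":0,"rz":0},{"dx":-0.012,"dy":0.004,"dz":0,"rx":0,"ry":0,"rz":0}]'
cat >> cmp.py <<'E'
g=np.hstack(a).astype(int); r=g[...,2]-np.maximum(g[...,0],g[...,1])
E=[]
for y in range(115,160,5):
    e=[np.where(r[y,o+150:o+260]>35)[0]+150 for o in (0,390)]
    if min(map(len,e)): E.append([(e[1].min()-e[0].min())/3,(e[1].max()-e[0].max())/3])
print(np.round(np.median(E,0),2))
E
python3 cmp.py pics/c5.png; python3 - <<'E'
from plant import state;print(state()["tool_pos"])
E
```

```text
time: 9.9
tool_pos: [0.5741, 0.0256, 0.2547]
tool_rot: [0.001, 0.131, 0.991, 0.0]
contact_force: [-1.0, -0.2, -0.8]
gripper_width: -0.002
grasp_force: 0.4
[([211, 146, 12, 11, 90], [216.2, 150.7])]
[]
[2. 2.]
[0.57409704 0.02558255 0.25475378]
```

About 2 px remain (≈3.5 mm), so I'm giving it one small nudge.

```bash
python3 -m inch '[{"dx":-0.002,"dy":0,"dz":0,"rx":0,"ry":0,"rz":0},{"dx":-0.004,"dy":0.001,"dz":0,"rx":0,"ry":0,"rz":0},{"dx":-0.004,"dy":0.001,"dz":0,"rx":0,"ry":0,"rz":0}]'
python3 cmp.py pics/c6.png
```

```text
time: 10.25
tool_pos: [0.5771, 0.0256, 0.2547]
tool_rot: [0.0, 0.131, 0.991, 0.0]
contact_force: [-1.1, -0.1, 0.4]
gripper_width: 0.0
grasp_force: 0.7
[([211, 146, 12, 11, 90], [216.2, 150.7])]
[]
[0.67 0.33]
```

The handle is within about 1 mm of where it started, so I'm backing off along the path and lifting clear.

```bash
python3 -m inch '[{"dx":0.008,"dy":0,"dz":0,"rx":0,"ry":0,"rz":0},{"dx":0.02,"dy":0,"dz":0,"rx":0,"ry":0,"rz":0},{"dx":0.03,"dy":0,"dz":-0.03,"rx":0,"ry":0,"rz":0},{"dx":0.03,"dy":0,"dz":-0.08,"rx":0,"ry":0,"rz":0},{"dx":0.03,"dy":0,"dz":-0.13,"rx":0,"ry":0,"rz":0}]'
python3 -m inch '[{"dx":0.03,"dy":0.03,"dz":-0.01,"rx":0,"ry":0,"rz":0},{"dx":0.07,"dy":0.07,"dz":-0.01,"rx":0,"ry":0,"rz":0},{"dx":0.11,"dy":0.11,"dz":-0.01,"rx":0,"ry":0,"rz":0},{"dx":0.15,"dy":0.15,"dz":-0.01,"rx":0,"ry":0,"rz":0},{"dx":0.19,"dy":0.19,"dz":-0.01,"rx":0,"ry":0,"rz":0}]'
python3 -m inch '[{"dx":0.04,"dy":0.04,"dz":0,"rx":0,"ry":0,"rz":0},{"dx":0.08,"dy":0.08,"dz":0,"rx":0,"ry":0,"rz":0},{"dx":0.12,"dy":0.12,"dz":0,"rx":0,"ry":0,"rz":0},{"dx":0.12,"dy":0.12,"dz":0,"rx":0,"ry":0,"rz":0},{"dx":0.12,"dy":0.12,"dz":0,"rx":0,"ry":0,"rz":0}]'
python3 cmp.py pics/c7.png
python3 - <<'E'
from h import *
f=optics.grab_frame("top")[:,:,::-1]; g=cv2.imread("pics/top0.png"); s=optics.grab_frame("scene")[:,:,::-1]
a=np.hstack([cv2.resize(x[110:280,260:460],None,fx=2,fy=2) for x in(g,f)]); b=np.hstack([cv2.resize(x[110:290,140:340],None,fx=2,fy=2)[:240] for x in(cv2.imread("pics/scene0.png"),s)])
cv2.imwrite("pics/fin.png",np.clip(np.vstack([a,b])[:600]*1.4,0,255).astype("uint8"))
E
```

```text
time: 10.8
tool_pos: [0.5524, 0.0321, 0.359]
tool_rot: [-0.001, 0.131, 0.991, -0.0]
contact_force: [0.5, 0.0, -0.2]
gripper_width: -0.001
grasp_force: 0.0
time: 11.3
tool_pos: [0.4448, 0.2193, 0.3668]
tool_rot: [0.001, 0.131, 0.991, 0.0]
contact_force: [0.9, 0.9, 0.3]
gripper_width: 0.004
grasp_force: 0.0
time: 11.8
tool_pos: [0.3778, 0.3361, 0.3666]
tool_rot: [0.0, 0.13, 0.992, -0.0]
contact_force: [0.6, -0.7, -0.2]
gripper_width: -0.005
grasp_force: 0.0
[([211, 146, 12, 11, 90], [216.2, 150.7])]
[([211, 145, 12, 12, 98], [216.8, 150.8])]
[0.33 0.33]
```

View pics/fin.png

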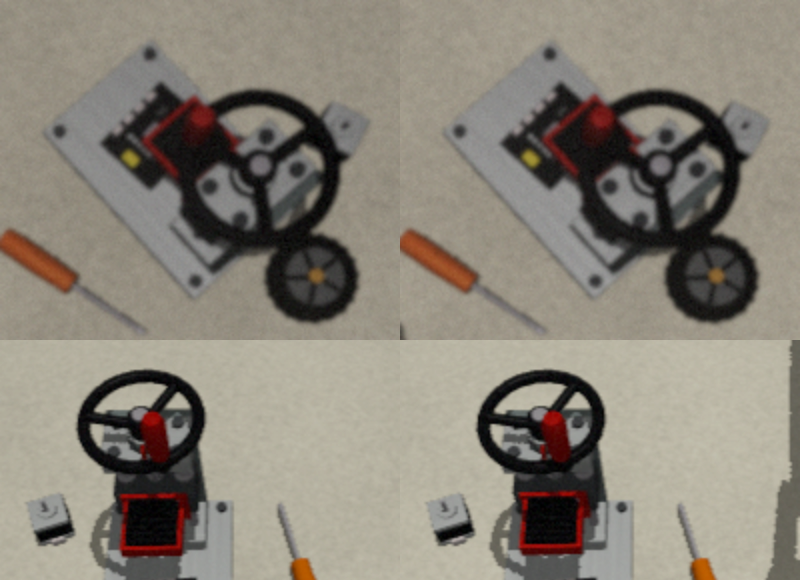

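The before and after views match: the handle is at (202,117) and (602,117), which is the same spot in each half, and the loose things haven't moved. Handing in.

```bash
python3 -c "from plant import ticket; print(ticket.job_done())"
```

```text
the job is handed in; nothing more can be done
None
```

The handwheel was pushed clockwise through one full turn, with the handle back within about 1 mm of its start, the hand clear and the loose things unmoved in the before and after views; I handed it in at about 12 s, and no verdict came back.

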